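# Refit the freeze dryer's moisture trap

### The job

Get the moisture trap ready for the next run: try the steel drying cartridges in the clear pot, leave the one that fits standing flat on the pot's floor, and put every other cartridge in the wire basket. Once the right cartridge is inside, set the keyed lid on the pot's rim with its key resting on the rim clearly to one side of the notch, then turn the lid on the rim until the key drops into the notch and seat it fully home, flat on the rim. Do not knock over or shove away the bottle, beaker and jar on the bench.

Things in the scene. Friction and masses are not known exactly. Their poses are not given: they have to be found in the camera images.
- cartridge_a: steel drying cartridge (None if absent): closed drum 30 mm high, black grip stem of 22 mm diameter on its centre, 30 to 76 mm above the underside; 0.35 kg. Drum diameter 103 mm for exactly one of the cartridges (always present), 118 mm for the others; find it by trying them in the pot. Origin: centre of the underside, z up along the stem
- cartridge_b: steel drying cartridge (None if absent): closed drum 30 mm high, black grip stem of 22 mm diameter on its centre, 30 to 76 mm above the underside; 0.35 kg. Drum diameter 103 mm for exactly one of the cartridges (always present), 118 mm for the others; find it by trying them in the pot. Origin: centre of the underside, z up along the stem
- cartridge_c: steel drying cartridge (None if absent): closed drum 30 mm high, black grip stem of 22 mm diameter on its centre, 30 to 76 mm above the underside; 0.35 kg. Drum diameter 103 mm for exactly one of the cartridges (always present), 118 mm for the others; find it by trying them in the pot. Origin: centre of the underside, z up along the stem
- cartridge_d: steel drying cartridge (None if absent): closed drum 30 mm high, black grip stem of 22 mm diameter on its centre, 30 to 76 mm above the underside; 0.35 kg. Drum diameter 103 mm for exactly one of the cartridges (always present), 118 mm for the others; find it by trying them in the pot. Origin: centre of the underside, z up along the stem
- pot: trap pot, fixed: clear round wall, aluminium rim, 92 mm high, 134 mm outside diameter, mouth 109 mm across, inner floor 8 mm above the bench. One notch is cut through the rim, 25 mm wide, 13 mm deep, on the pot's +x side. Origin: centre of the underside, z up
- pot_notch (a point): middle of the notch, 61 mm from the pot's axis along the pot's +x, at the height of the rim's top (92 mm)
- lid: keyed lid, loose, 0.4 kg. Heights above its origin: hollow plug ring 0-16 mm, 101 mm diameter (4 mm play in the mouth); aluminium disc 16-24 mm, 128 mm diameter; black upright grip bar 24-66 mm, 18 mm thick along x, 80 mm long along y. Origin: centre of the plug's underside, z up. Fully home it is 76 mm above the pot's origin
- lid_key (a point): on the key's centre line, 61 mm from the lid's axis along its +x, level with the disc's underside; meets pot_notch when home. The key is 20 mm wide, sticks out to 76 mm from the axis and reaches 9 mm below the disc, so off the notch it rides on the rim and holds a level lid 9 mm too high (origin 85 mm above the pot's)
- basket: the square steel wire basket, fixed on the bench, 265 mm by 265 mm inside, walls 60 mm high, floor 4 mm above the bench. Origin: centre of the underside, x and y along the sides
- amber_bottle: bystander: brown glass bottle, 72 mm diameter, 160 mm high, to be left alone; origin: centre of the underside
- beaker: bystander: glass beaker, 68 mm diameter, 90 mm high, to be left alone; origin: centre of the underside
- jar: bystander: white jar, 52 mm diameter, 70 mm high, to be left alone; origin: centre of the underside
There are look-alikes about, which are no part of the job. What is shaped like the cartridge_a but orange or pink is not meant.

How it is judged (in metres and radians):
On the way, in this order (a step that is already met when the one before it is completed fails the run):
1. the cartridge that fits stands on the pot's floor (horizontal distance between cartridge_c and pot below 0.008 m and z of cartridge_c in the frame of pot below 0.014 m and angle between cartridge_c's own z axis and vertical below 0.08 rad), for 0.2 s.
2. the lid rests on the pot's rim, its key up on the rim to one side of the notch (horizontal distance between lid and pot below 0.012 m and z of lid in the frame of pot between 0.0775 and 0.09 m and angle between lid's own z axis and vertical below 0.13 rad and horizontal distance between lid_key and pot_notch above 0.009 m and contact force between lid and pot above 0.3 N), for 0.15 s.
3. the key is in the notch and the lid is fully home (z of lid in the frame of pot between 0.072 and 0.0785 m and horizontal distance between lid and pot below 0.007 m and horizontal distance between lid_key and pot_notch below 0.009 m and angle between lid's own z axis and vertical below 0.03 rad and linear speed of lid below 0.02 m/s), for 0.2 s.
At the end, for the whole second after the job is handed in: The narrow cartridge stands level on the pot's floor; the lid is fully home on the rim (within 2.5 mm, level within 0.03 rad, key within 9 mm of the notch point); all other cartridges are in the basket (centre within 100 mm of its middle along each side, underside below 120 mm); all at rest (all of step 1 and all of step 3 and x of cartridge_a in the frame of basket between -0.1 and 0.1 m and y of cartridge_a in the frame of basket between -0.1 and 0.1 m and z of each of cartridge_a, cartridge_b, cartridge_d in the frame of basket below 0.12 m and linear speed of each of cartridge_a, cartridge_b, cartridge_d below 0.02 m/s and x of cartridge_b in the frame of basket between -0.1 and 0.1 m and y of cartridge_b in the frame of basket between -0.1 and 0.1 m and x of cartridge_d in the frame of basket between -0.1 and 0.1 m and y of cartridge_d in the frame of basket between -0.1 and 0.1 m); the robot touches nothing.
It fails at once if the brown bottle is knocked over or pushed more than 80 mm (angle between amber_bottle's own z axis and vertical above 0.6 rad or distance of amber_bottle from where it was at the start of the episode above 0.08 m).
It fails at once if the glass beaker is knocked over or pushed more than 80 mm (angle between beaker's own z axis and vertical above 0.6 rad or distance of beaker from where it was at the start of the episode above 0.08 m).
It fails at once if the white jar is knocked over or pushed more than 80 mm (angle between jar's own z axis and vertical above 0.6 rad or distance of jar from where it was at the start of the episode above 0.08 m).
Of cartridge_a, cartridge_b, cartridge_d only 2 to 3 are there at a start; the rules pass over those that are not, and their reading is None.
At some moment in a run one of cartridge_a, cartridge_b, cartridge_c, cartridge_d, lid may be knocked a few centimetres aside while the robot is not near it.
Once in a run the grip may slacken for a moment while it holds something.
It also fails if it takes over 210 s, if anything falls off the work surface, if the arm or the gripper's body presses on something with over 40 N, if the wrist force passes 120 N, or if a joint passes its speed limit or range.

### The arm

A 7-joint arm with a two-finger parallel gripper is mounted at the origin on the work surface. World frame = base frame: x ahead of the robot, y to its left, z up, the work surface at z = 0. Lengths are in mm, angles in rad, forces in N, time in s.
With the tool pointing down it reaches from about 400 to 900 mm from the base axis. Payload 5.5 kg.
Tool frame: the origin (TCP) lies at the centre of the arm's flange, where the gripper is bolted on; the fingertips stand tip_reach ahead of it and the grasp point (between the pads) lies 155 mm ahead of it (tip_reach is the distance from the TCP to the fingertips, in mm); z points along the fingers, y is the line along which they close (so a half turn about z gives the same grasp; the last joint's range is limited). The gripper opens to 85 mm and grips with 20 to 120 N. Pads are 22 mm wide; open, the fingers measure 114 mm over their backs; the gripper's body (76 mm by 85 mm) begins 54 mm behind the grasp point. The pads swing forward as they close: fully open they stand 13 mm farther back than shut.
Start: joints at [-0.99, 0.501, -0.427, 1.55, 0.221, 1.138, -0.21], TCP at [203.078, 617.459, 404.71] pointing down, gripper open.
Joint ranges: [-2.88, 2.88], [-0.31, 2.03], [-1.54, 1.56], [0.2, 2.42], [-1.41, 4.55], [0.19, 2.02], [-2.57, 2.57]. Speed limits (rad/s): [2.57, 2.57, 3.14, 3.14, 3.14, 3.14, 3.14].

### API

Orientations are given as a rotation vector (axis times angle).
In Python, from workcell import get_obs, capture, get_calibration, finish_job, tip_reach gives the robot as it stands. The module is installed in compiled form; this text tells all that it offers.
- The arm moves only by the shell command python3 -m inch 'ROWS' [FORCE]. ROWS is JSON, a list of rows, each a list of 7 numbers: the turn, a rotation vector about the tool's x, y, z in rad, then the shift along the tool's x, y, z in m, then the closure, from 0 (fully open) to 1 (shut). A call has 1 to 20 rows; each row is the pose to reach, as a shift and turn from the pose commanded when the call began, along the tool's axes at that moment; what a row does not reach only later rows make up. A row lasts 1/10 s, in which the tool goes at most 50 mm and 8.59 degrees, less where a joint would pass 70% of its speed; a pose out of reach is approached as far as the arm can. A call with a gripper value outside its range is refused whole. The fingers move at their own pace and stop on an object; FORCE is the grip in N (left out, the last holds). Time passes only in rows, so rows that repeat a pose let the fingers close. It gives the time, the measured TCP pose, the force, the opening and the grip force at its end, in the units of the state.
- get_obs(): the state, without advancing time (a new reading comes with each control period).
- capture(name): name is "scene" or "top" or "wrist"; returns the picture (420x560x3 uint8, red, green, blue); there is no depth.
- get_calibration(name): a dict with "camera_matrix" (3x3 intrinsics, pixels), "world_to_cam" (4x4, takes a point from world to camera coordinates). Camera axes: x right, y down, z forward; pixel columns grow to the right and rows downward; lengths in mm; the calibration is good to about 2 mm. The wrist camera is an equidistant fisheye: a pixel r from the principal point sees the ray r / f radians off the axis. A picture is of the moment at which its call begins: read the wrist's pose just before it. get_calibration takes no time and is no camera call; for the wrist camera it gives the pose at the moment of the call.
- finish_job(): hands the job in; it is judged then, once.
The state is a dict: "t": time; "q": joint angles; "joint_velocities": joint speeds; "joint_efforts": joint torques, N m; "position": TCP position; "ee_rot": TCP orientation; "wrist_force": force on the tool from outside, world axes, zero at the start; "moment": the same for the moment, N m; "opening": finger opening in mm; "finger_force": force on a finger pad.
Only numpy, scipy, OpenCV 4.12 (cv2) and the standard library are available. Lean on these libraries where they do the work, as an engineer would, in place of code of your own. Each camera call takes 0.05 s, during which the arm holds its last target. There are 200 camera calls.

## Working session

There is one attempt and no reset: what is moved stays moved. The work goes in short steps, Python scripts to look and compute and a shell command to move; the robot and the scene stay as the last step left them, time stands still between calls to the robot, and variables do not carry over. Pictures are saved under pics/ and viewed, at most 14 in all, crops included, and the job is handed in when it is done.

```bash
mkdir -p pics; ls
python3 - <<'E'
from workcell import *
import cv2,numpy as np
np.set_printoptions(precision=4,suppress=True)
print(get_obs()); print(tip_reach)
ims=[capture(n) for n in("scene","top","wrist")]
for n,i in zip(("scene","top","wrist"),ims):
    cv2.imwrite(f"pics/{n}0.png",i[...,::-1]); c=get_calibration(n);print(n,c)
E
```

```text
pics
{'t': 0.0, 'q': array([-0.9898,  0.5018, -0.4268,  1.5514,  0.2208,  1.1383, -0.2103]), 'joint_velocities': array([ 0.0005, -0.0005,  0.0017,  0.0004, -0.0014,  0.0008,  0.0006]), 'joint_efforts': array([  0.0002, -56.9516,  -5.8164, -28.0943,   0.0105,   0.0117,
         0.    ]), 'position': array([203.1025, 617.0925, 403.6766]), 'ee_rot': array([-0.497 , -3.1017,  0.003 ]), 'wrist_force': array([-0.1783, -0.0673, -0.6202]), 'moment': array([-0.0006,  0.0246,  0.0259]), 'finger_force': 0.0, 'opening': 85.43631129746039}
173.4
scene {'camera_matrix': array([[397.6632,   0.    , 278.098 ],
       [  0.    , 397.6632, 201.8158],
       [  0.    ,   0.    ,   1.    ]]), 'world_to_cam': array([[   0.709 ,    0.7051,   -0.0102, -260.975 ],
       [   0.479 ,   -0.4921,   -0.7269, -227.9   ],
       [  -0.5175,    0.5106,   -0.6866, 1417.434 ],
       [   0.    ,    0.    ,    0.    ,    1.    ]])}
top {'camera_matrix': array([[427.1484,   0.    , 277.7957],
       [  0.    , 427.1484, 205.9905],
       [  0.    ,   0.    ,   1.    ]]), 'world_to_cam': array([[   0.0102,   -0.9999,    0.0116, -100.4768],
       [  -0.9934,   -0.0115,   -0.1145,  484.1268],
       [   0.1146,   -0.0104,   -0.9934, 1416.3632],
       [   0.    ,    0.    ,    0.    ,    1.    ]])}
wrist {'camera_matrix': array([[325.1923,   0.    , 282.3858],
       [  0.    , 325.1923, 210.1593],
       [  0.    ,   0.    ,   1.    ]]), 'world_to_cam': array([[   0.3136,    0.9495,   -0.0019, -649.6976],
       [   0.9131,   -0.301 ,    0.275 ,  -34.7494],
       [   0.2605,   -0.088 ,   -0.9614,  379.2494],
       [   0.    ,    0.    ,    0.    ,    1.    ]])}
```

View pics/scene0.png

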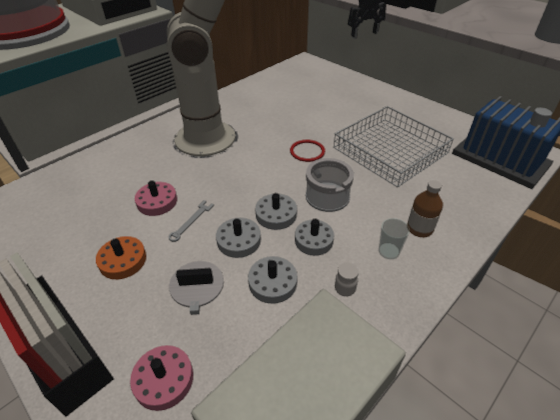

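View pics/top0.png

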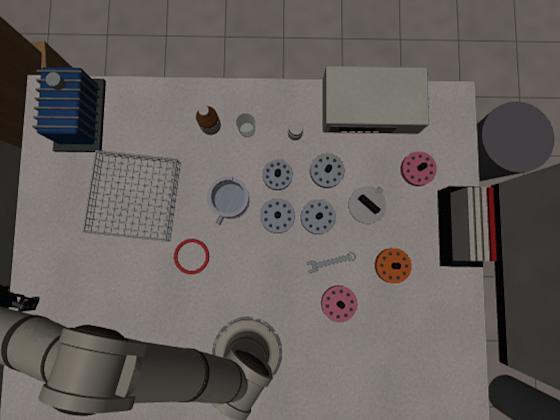

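The scene image shows the pot at (329,185). Four grey steel cartridges stand at (276,211), (238,236), (272,278) and (314,236), and the lid is at (196,284). In the top image the same items are: pot (229,198), cartridges (277,173), (327,170), (278,215) and (318,216), lid (367,205), basket (132,195).

Look-alikes to reject are pink (419,168), orange (393,265) and pink (339,303). The red ring and the wrench are clutter. I'll check the choice in one close crop.

```bash
cat > h.py <<'E'
from workcell import *
import cv2,numpy as np
from scipy.spatial.transform import Rotation as R
np.set_printoptions(precision=3,suppress=True)
def ray(uv,c,fish=False):
    K,T=c["camera_matrix"],c["world_to_cam"]
    d=np.array([(uv[0]-K[0,2])/K[0,0],(uv[1]-K[1,2])/K[1,1],1.])
    if fish:
        r=np.hypot(*d[:2]); d=np.array([*(d[:2]/max(r,1e-9)*np.sin(r)),np.cos(r)])
    return -T[:3,:3].T@T[:3,3], T[:3,:3].T@d
def onz(uv,c,z,fish=False):
    o,d=ray(uv,c,fish); return o+d*(z-o[2])/d[2]
def proj(p,c,fish=False):
    K,T=c["camera_matrix"],c["world_to_cam"]; q=T[:3,:3]@np.asarray(p,float)+T[:3,3]
    if fish:
        a=np.arctan2(np.hypot(*q[:2]),q[2]); q=np.array([*(q[:2]/np.hypot(*q[:2])*a),1])
    return K[:2,:2]@(q[:2]/q[2])+K[:2,2]
def cal(n): return get_calibration(n)
def rel(target,yaw=None,down=True):
    """shift (m, tool axes) and turn about tool z to put TCP at target(mm), tool y line at world yaw (rad, mod pi)"""
    o=get_obs(); A=R.from_rotvec(o["ee_rot"]).as_matrix()
    s=A.T@(np.asarray(target,float)-o["position"])/1000
    y=A[:,1]; cur=np.arctan2(y[1],y[0])
    out=f"shift {s.round(4)} tool y yaw {cur:.3f} tilt {np.degrees(np.arccos(-A[2,2])):.2f}deg"
    if yaw is not None:
        d=(cur-yaw+np.pi/2)%np.pi-np.pi/2; out+=f" turn_z {d:.3f} (q7 {o['q'][6]:.2f})"
    print(out)
E
python3 - <<'E'
from h import *
im=cv2.imread("pics/top0.png"); c=cal("top")
x0,y0,x1,y1=180,140,395,245
cv2.imwrite("pics/crop0.png",cv2.resize(im[y0:y1,x0:x1],None,fx=3.7,fy=3.7,interpolation=cv2.INTER_CUBIC))
for p in [(277,173),(327,170),(278,215),(318,216),(367,205),(229,198),(40,260)]: print(p,im[p[1]-6,p[0]-8:p[0]+9:4].tolist())
for n,p in dict(c1=(277,173),c2=(327,170),c3=(278,215),c4=(318,216)).items(): print(n,onz(p,c,30)[:2])
E
```

```text
(277, 173) [[113, 107, 104], [111, 105, 102], [117, 112, 108], [110, 106, 103], [65, 63, 61]]
(327, 170) [[109, 108, 106], [106, 104, 102], [87, 86, 84], [95, 94, 92], [104, 103, 102]]
(278, 215) [[116, 109, 105], [113, 106, 102], [118, 110, 107], [115, 109, 105], [116, 109, 105]]
(318, 216) [[112, 106, 102], [113, 107, 104], [113, 109, 105], [110, 108, 104], [112, 110, 106]]
(367, 205) [[0, 0, 0], [20, 19, 18], [11, 8, 9], [116, 116, 122], [110, 110, 116]]
(229, 198) [[115, 107, 104], [113, 106, 103], [112, 105, 102], [115, 107, 104], [115, 108, 104]]
(40, 260) [[123, 126, 134], [123, 128, 135], [125, 130, 137], [120, 125, 132], [120, 123, 131]]
c1 [598.175 -91.31 ]
c2 [ 610.716 -262.014]
c3 [454.451 -96.181]
c4 [ 452.591 -231.144]
```

View pics/crop0.png

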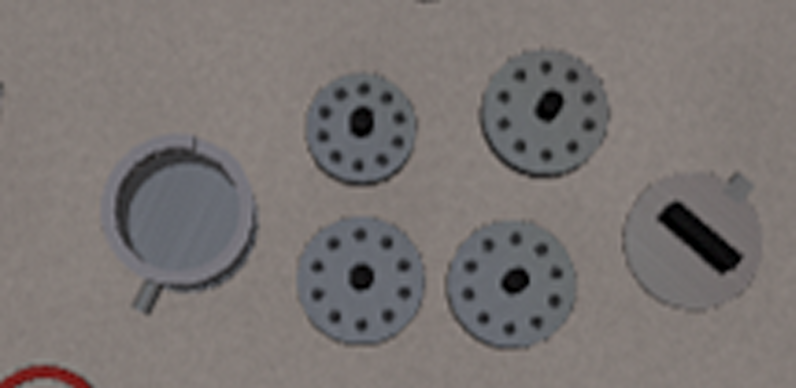

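The crop confirms four grey drums, with the upper-left one at crop (361,128) visibly the smallest. The lid, with its bar and key tab, is at (692,240). The pot has a spout at lower left and a thin mark at (195,145) that may be the notch. Next I'll measure.

Run:
```python
from h import *
im=cv2.imread("pics/top0.png").astype(int); c=cal("top")
m=((im[...,2]-im[...,0]<2)).astype(np.uint8)*255
m=cv2.morphologyEx(m,cv2.MORPH_CLOSE,np.ones((3,3)))
for n,p in dict(c1=(277,173),c2=(327,170),c3=(278,215),c4=(318,216)).items():
    s=np.zeros_like(m); s[p[1]-24:p[1]+25,p[0]-22:p[0]+23]=m[p[1]-24:p[1]+25,p[0]-22:p[0]+23]
    cs,_=cv2.findContours(s,cv2.RETR_EXTERNAL,cv2.CHAIN_APPROX_NONE)
    k=max(cs,key=cv2.contourArea)[:,0]
    P=np.array([onz(q,c,30)[:2] for q in k]); (x,y),r=cv2.minEnclosingCircle(P.astype(np.float32))
    A=cv2.contourArea(P.astype(np.float32)); 
    g=im.sum(2); ys,xs=np.where(g[p[1]-8:p[1]+9,p[0]-8:p[0]+9]<110)
    st=onz((xs.mean()+p[0]-8,ys.mean()+p[1]-8),c,55)[:2]
    print(n,"enc",x,y,2*r,"areaD",2*np.sqrt(A/np.pi),"mean",P.mean(0),"stem",st)
for q in [(96,151),(181,159),(171,241),(84,232)]: print("basket",onz(q,c,60)[:2])
# lid bar
g=im.sum(2); ys,xs=np.where(g[180:230,345:390]<110); pts=np.stack([xs+345,ys+180],1)
P=np.array([onz(q,c,66)[:2] for q in pts]).astype(np.float32); print("bar",cv2.minAreaRect(P),P.mean(0))
f=lambda u,v:(180+u/3.7,140+v/3.7)
print("key",onz(f(740,184),c,20)[:2],"disc",onz(f(692,242),c,24)[:2])
print("pot rim",onz(f(180,210),c,92)[:2],"mark",onz(f(195,145),c,92)[:2],"spout",onz(f(148,295),c,60)[:2])
```

```text
c1 enc 593.9046020507812 -91.87799072265625 102.8268051147461 areaD 99.00833020208015 mean [593.337 -91.494] stem [596.246 -93.128]
c2 enc 610.4573364257812 -261.0942687988281 117.81336212158203 areaD 113.5834101882708 mean [ 610.361 -261.665] stem [ 611.977 -262.667]
c3 enc 453.1796569824219 -92.66148376464844 117.07769775390625 areaD 113.61160658600876 mean [453.801 -92.83 ] stem [453.901 -93.96 ]
c4 enc 451.2557678222656 -230.6281280517578 117.25802612304688 areaD 113.37056481153907 mean [ 451.118 -229.924] stem [ 451.973 -231.831]
basket [659.439 514.368]
basket [635.849 230.181]
basket [362.367 252.904]
basket [388.674 537.5  ]
bar ((491.74334716796875, -395.0272521972656), (77.73704528808594, 22.869474411010742), 49.00518035888672) [ 491.703 -394.984]
key [ 546.301 -444.942] disc [ 491.215 -398.748]
pot rim [506.091  64.823] mark [563.886  53.006] spout [433.841  94.842]
```

Run:
```python
from h import *
rel((530,0,380),0.0); rel((530,0,380),1.571)
c=cal("wrist");T=c["world_to_cam"];o=get_obs();A=R.from_rotvec(o["ee_rot"]).as_matrix()
print("cam in tool",A.T@(-T[:3,:3].T@T[:3,3]-o["position"]),"axis",A.T@T[2,:3]); print(A)
```

```text
shift [-0.503 -0.484  0.025] tool y yaw 1.253 tilt 0.09deg turn_z 1.253 (q7 -0.21)
shift [-0.503 -0.484  0.025] tool y yaw 1.253 tilt 0.09deg turn_z -0.318 (q7 -0.21)
cam in tool [70.146  0.824 30.964] axis [-0.275 -0.001  0.961]
[[-0.95   0.312 -0.001]
 [ 0.312  0.95  -0.001]
 [ 0.    -0.002 -1.   ]]
```

```bash
python3 -m inch '[[0,0,-0.318,-0.503,-0.484,0.025,0],[0,0,-0.318,-0.503,-0.484,0.025,0],[0,0,-0.318,-0.503,-0.484,0.025,0],[0,0,-0.318,-0.503,-0.484,0.025,0],[0,0,-0.318,-0.503,-0.484,0.025,0],[0,0,-0.318,-0.503,-0.484,0.025,0],[0,0,-0.318,-0.503,-0.484,0.025,0],[0,0,-0.318,-0.503,-0.484,0.025,0],[0,0,-0.318,-0.503,-0.484,0.025,0],[0,0,-0.318,-0.503,-0.484,0.025,0],[0,0,-0.318,-0.503,-0.484,0.025,0],[0,0,-0.318,-0.503,-0.484,0.025,0],[0,0,-0.318,-0.503,-0.484,0.025,0],[0,0,-0.318,-0.503,-0.484,0.025,0],[0,0,-0.318,-0.503,-0.484,0.025,0],[0,0,-0.318,-0.503,-0.484,0.025,0],[0,0,-0.318,-0.503,-0.484,0.025,0]]' 60
python3 - <<'E'
from h import *
c=cal("wrist"); i=capture("wrist")[...,::-1]
cv2.imwrite("pics/w1.png",i)
for p in [(506,65,92),(596,-93,76),(454,-94,76)]: print(proj(p,c,1))
np.savez("w1.npz",K=c["camera_matrix"],T=c["world_to_cam"])
print(get_obs()["q"])
E
```

```text
t: 1.85
position: [529.2, 1.8, 379.4]
ee_rot: [0.003, -3.141, -0.001]
wrist_force: [-0.4, -0.9, 0.5]
opening: 85.4
finger_force: 0.0
[358.691 179.112]
[182.764 269.204]
[169.847 117.363]
[ 0.09   0.288 -0.171  1.886  0.058  0.972  1.467]
```

View pics/w1.png

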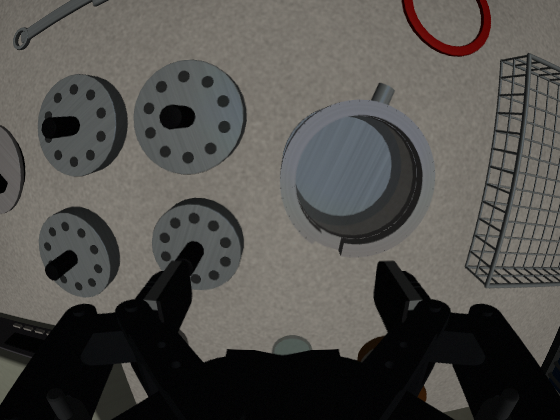

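The wrist view has the pot centred near (358,178), with its spout at (383,93) and the notch on the lower rim near (310–343,245). The small cartridge's stem is at (192,255).

Run:
```python
from h import *
im=cv2.imread("pics/w1.png")[90:265,270:450]
cv2.imwrite("pics/w1c.png",cv2.convertScaleAbs(cv2.resize(im,None,fx=3.4,fy=3.4,interpolation=cv2.INTER_CUBIC),alpha=1.6))
```

```text
(no output)
```

View pics/w1c.png

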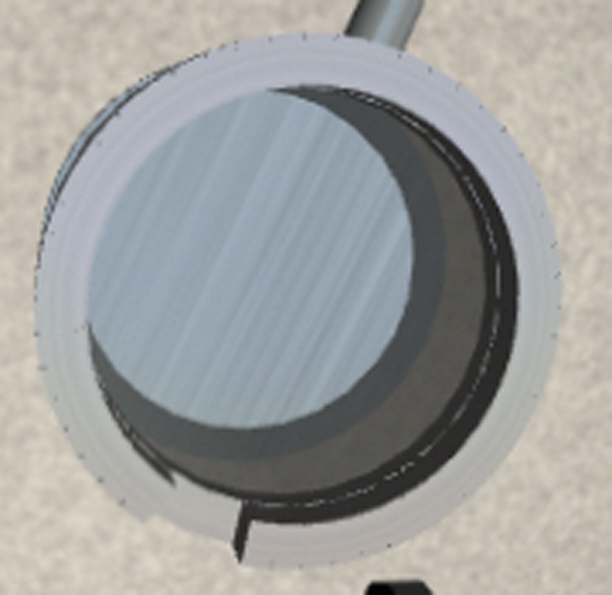

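The crop shows a notch wall at (245,503)–(240,562) and the notch's other edge at about (175,483)–(150,517). The outer rim passes through (37,290), (562,270), (300,568) and (300,33).

Run:
```python
from h import *
z=np.load("w1.npz"); c=dict(camera_matrix=z["K"],world_to_cam=z["T"])
f=lambda u,v:onz((270+u/3.4-.35,90+v/3.4-.35),c,92,1)[:2]
P=np.array([f(*p) for p in [(37,290),(562,270),(300,568),(300,33),(505,118),(95,465),(465,505)]])
from scipy.optimize import least_squares as ls
s=ls(lambda v:np.hypot(*(P-v[:2]).T)-v[2],[506,65,67]); print("pot",s.x,s.fun)
C=s.x[:2]
for n,p in dict(ro=(240,562),ri=(247,503),lo=(150,517),li=(175,483)).items():
    d=f(*p)-C; print(n,np.hypot(*d),np.degrees(np.arctan2(d[1],d[0])))
o,d=ray((383,85),c,1); q=onz((383,85),c,60,1)[:2]-C; print("spout ang",np.degrees(np.arctan2(q[1],q[0])))
im=cv2.imread("pics/w1.png")
# stem base/top of c1
for zz in (76,53,30): print("c1 at",zz,onz((192,255),c,zz,1)[:2])
# drum top contours by R-B
m=((im[...,2].astype(int)-im[...,0]<2)&(im.sum(2)>120)).astype(np.uint8)*255
m=cv2.morphologyEx(m,cv2.MORPH_CLOSE,np.ones((7,7)))
for p in [(160,230),(150,90),(60,160),(60,230)]:
    n,l=cv2.connectedComponents(m); k=(l==l[p[1],p[0]]).astype(np.uint8)
    cs,_=cv2.findContours(k,cv2.RETR_EXTERNAL,cv2.CHAIN_APPROX_NONE); k=max(cs,key=cv2.contourArea)[:,0]
    Q=np.array([onz(q,c,30,1)[:2] for q in k],np.float32); print("drum",cv2.minEnclosingCircle(Q))
```

```text
pot [507.636  68.694  66.843] [ 0.727 -0.749  0.356 -0.33   0.626 -0.964  0.334]
ro 67.02088143767246 -13.472233676759362
ri 51.21336710994104 -16.83272985859503
lo 65.60662407114718 -36.75630668349219
li 54.842516001632674 -37.41131279398933
spout ang 163.6129014667201
c1 at 76 [580.691 -81.994]
c1 at 53 [590.94  -89.126]
c1 at 30 [601.189 -96.258]
drum ((589.8304443359375, -90.42839813232422), 54.59156036376953)
drum ((453.8177490234375, -92.42550659179688), 59.505523681640625)
drum ((449.4382019042969, -230.62353515625), 59.95783996582031)
drum ((611.213623046875, -261.9919738769531), 58.6247673034668)
```

```bash
python3 -m inch '[[0,0,0,-0.0635,-0.0915,0.05,0],[0,0,0,-0.0635,-0.0915,0.05,0],[0,0,0,-0.0635,-0.0915,0.05,0],[0,0,0,-0.0635,-0.0915,0.168,0],[0,0,0,-0.0635,-0.0915,0.168,0],[0,0,0,-0.0635,-0.0915,0.168,0],[0,0,0,-0.0635,-0.0915,0.168,0],[0,0,0,-0.0635,-0.0915,0.168,0],[0,0,0,-0.0635,-0.0915,0.168,1],[0,0,0,-0.0635,-0.0915,0.168,1],[0,0,0,-0.0635,-0.0915,0.168,1],[0,0,0,-0.0635,-0.0915,0.168,1],[0,0,0,-0.0635,-0.0915,0.168,1],[0,0,0,-0.0635,-0.0915,0.168,1],[0,0,0,-0.0635,-0.0915,0.168,1],[0,0,0,-0.0635,-0.0915,0.168,1],[0,0,0,-0.0635,-0.0915,0.168,1],[0,0,0,-0.0635,-0.0915,0.168,1]]' 40
```

```text
t: 3.7
position: [593.6, -91.4, 212.7]
ee_rot: [0.0, 3.14, -0.001]
wrist_force: [-1.8, -0.4, 6.2]
opening: 21.1
finger_force: 39.0
```

```bash
python3 -m inch '[[0,0,0,0,0,0,0.3],[0,0,0,0,0,0,0.3],[0,0,0,0,0,0,0.3],[0,0,-1.571,0,0,0,0.3],[0,0,-1.571,0,0,0,0.3],[0,0,-1.571,0,0,0,0.3],[0,0,-1.571,0,0,0,0.3],[0,0,-1.571,0,0,0,0.3],[0,0,-1.571,0,0,0,0.3],[0,0,-1.571,0,0,0,0.3],[0,0,-1.571,0,0,0,0.3],[0,0,-1.571,0,0,0,0.3],[0,0,-1.571,0,0,0,0.3],[0,0,-1.571,0,0,0,0.3],[0,0,-1.571,0,0,0,0.3],[0,0,-1.571,0,0,0,0.3]]'
python3 -m inch '[[0,0,0,0,0,0,1],[0,0,0,0,0,0,1],[0,0,0,0,0,0,1],[0,0,0,0,0,0,1],[0,0,0,0,0,0,1],[0,0,0,0,0,0,1],[0,0,0,0,0,0,1],[0,0,0,0,0,-0.13,1],[0,0,0,0,0,-0.13,1],[0,0,0,0,0,-0.13,1],[0,0,0,0,0,-0.13,1],[0,0,0,0,0,-0.13,1],[0,0,0,0,0,-0.13,1]]' 100
python3 - <<'E'
from h import *
print(get_obs()["q"]); rel((507.5,68,342),0)
E
```

```text
t: 5.3
position: [592.7, -91.3, 210.6]
ee_rot: [-2.218, 2.224, 0.005]
wrist_force: [-0.8, 0.3, 0.4]
opening: 59.6
finger_force: 0.0
t: 6.6
position: [592.3, -91.3, 339.4]
ee_rot: [2.22, -2.219, -0.003]
wrist_force: [-0.7, -0.6, -3.8]
opening: 19.7
finger_force: 99.2
[ 0.959  0.88  -1.32   1.724  0.892  1.284  2.57 ]
shift [-0.159  0.085 -0.002] tool y yaw -3.141 tilt 0.21deg turn_z 0.000 (q7 2.57)
```

```bash
python3 -m inch '[[0,0,1.571,-0.159,0.085,0,1],[0,0,1.571,-0.159,0.085,0,1],[0,0,1.571,-0.159,0.085,0,1],[0,0,1.571,-0.159,0.085,0,1],[0,0,1.571,-0.159,0.085,0,1],[0,0,1.571,-0.159,0.085,0,1],[0,0,1.571,-0.159,0.085,0,1],[0,0,1.571,-0.159,0.085,0,1],[0,0,1.571,-0.159,0.085,0,1],[0,0,1.571,-0.159,0.085,0,1],[0,0,1.571,-0.159,0.085,0,1],[0,0,1.571,-0.159,0.085,0,1],[0,0,1.571,-0.159,0.085,0,1],[0,0,1.571,-0.159,0.085,0,1]]'
python3 - <<'E'
from h import *
print(get_obs()["q"]); rel((507.5,68,325),1.571)
i=[capture(n) for n in("top","wrist","scene")]
cv2.imwrite("pics/t2.png",i[0][...,::-1]);cv2.imwrite("pics/w2.png",i[1][...,::-1]);cv2.imwrite("pics/s2.png",i[2][...,::-1])
E
```

```text
t: 8.0
position: [507.8, 67.9, 341.1]
ee_rot: [0.003, -3.14, -0.0]
wrist_force: [-0.1, 0.2, -3.5]
opening: 20.1
finger_force: 99.1
[ 0.661  0.527 -1.074  1.939  0.549  1.008  0.907]
shift [0.    0.    0.016] tool y yaw 1.573 tilt 0.06deg turn_z 0.002 (q7 0.91)
```

View pics/w2.png

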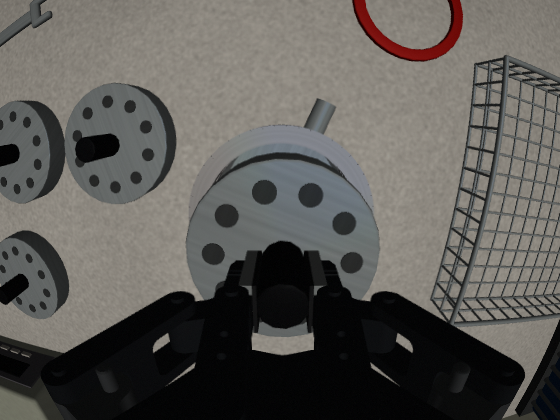

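The held drum sits left-right centred over the rim: drum 186–380 and rim 190–373, both with middles near 282. I'll lower it carefully.

```bash
python3 -m inch '[[0,0,0,0,0,0.034,1],[0,0,0,0,0,0.036,1],[0,0,0,0,0,0.038,1],[0,0,0,0,0,0.040,1],[0,0,0,0,0,0.042,1],[0,0,0,0,0,0.044,1],[0,0,0,0,0,0.044,1]]'
```

```text
t: 8.85
position: [508.2, 68.0, 297.8]
ee_rot: [-0.0, 3.141, -0.0]
wrist_force: [0.2, -0.7, -3.9]
opening: 20.0
finger_force: 98.9
```

```bash
python3 -m inch '[[0,0,0,0,0,0.01,1],[0,0,0,0,0,0.02,1],[0,0,0,0,0,0.03,1],[0,0,0,0,0,0.04,1],[0,0,0,0,0,0.05,1],[0,0,0,0,0,0.06,1],[0,0,0,0,0,0.068,1],[0,0,0,0,0,0.072,1],[0,0,0,0,0,0.075,1],[0,0,0,0,0,0.077,1],[0,0,0,0,0,0.077,1]]'
```

```text
t: 9.95
position: [508.3, 68.1, 220.9]
ee_rot: [-0.0, 3.141, 0.0]
wrist_force: [0.1, -0.7, -3.2]
opening: 20.1
finger_force: 99.9
```

```bash
python3 -m inch '[[0,0,0,0,0,0.001,1],[0,0,0,0,0,0.002,1],[0,0,0,0,0,0.003,1],[0,0,0,0,0,0.003,0.6],[0,0,0,0,0,0.003,0.6],[0,0,0,0,0,0.003,0.6],[0,0,0,0,0,0.003,0.6],[0,0,0,0,0,-0.03,0.6],[0,0,0,0,0,-0.08,0.6],[0,0,0,0,0,-0.13,0],[0,0,0,0,0,-0.15,0],[0,0,0,0,0,-0.15,0],[0,0,0,0,0,-0.15,0]]' 80
python3 - <<'E'
from h import *
cv2.imwrite("pics/w3.png",capture("wrist")[...,::-1]); rel((454,-93.5,320)); rel((454,-93.5,212))
c=cal("wrist")
for p in [(508,68,38),(559.5,68,38),(508,119.5,38),(508,16.5,38),(456.5,68,38)]: print(proj(p,c,1))
E
```

```text
t: 11.25
position: [508.0, 67.6, 370.5]
ee_rot: [0.001, 3.141, -0.001]
wrist_force: [-0.0, -0.5, -0.1]
opening: 85.5
finger_force: 0.0
shift [ 0.054 -0.161  0.05 ] tool y yaw 1.571 tilt 0.09deg
shift [ 0.053 -0.161  0.158] tool y yaw 1.571 tilt 0.09deg
[282.33  194.597]
[282.406 245.052]
[336.075 194.67 ]
[228.603 194.808]
[282.249 140.239]
```

View pics/w3.png

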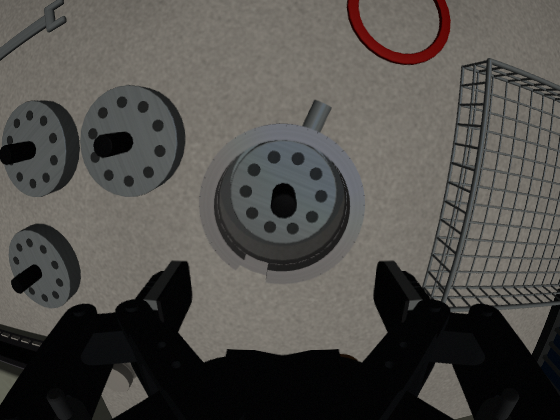

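The drum lies on the pot floor, with its edges at 231–336 against 229–336 predicted. The notch is visible at (240–267,267). Next is the wide cartridge nearest the pot.

```bash
python3 -m inch '[[0,0,0,0.0535,-0.161,0.02,0],[0,0,0,0.0535,-0.161,0.02,0],[0,0,0,0.0535,-0.161,0.02,0],[0,0,0,0.0535,-0.161,0.04,0],[0,0,0,0.0535,-0.161,0.158,0],[0,0,0,0.0535,-0.161,0.158,0],[0,0,0,0.0535,-0.161,0.158,0],[0,0,0,0.0535,-0.161,0.158,0],[0,0,0,0.0535,-0.161,0.158,1],[0,0,0,0.0535,-0.161,0.158,1],[0,0,0,0.0535,-0.161,0.158,1],[0,0,0,0.0535,-0.161,0.158,1],[0,0,0,0.0535,-0.161,0.158,1],[0,0,0,0.0535,-0.161,0.158,1],[0,0,0,0.0535,-0.161,0.158,1],[0,0,0,0.0535,-0.161,0.158,1],[0,0,0,0.0535,-0.161,0.05,1],[0,0,0,0.0535,-0.161,-0.03,1],[0,0,0,0.0535,-0.161,-0.03,1],[0,0,0,0.0535,-0.161,-0.03,1]]' 100
python3 - <<'E'
from h import *
rel((443,325,400)); rel((443,325,222)); print(get_obs()["q"])
E
```

```text
t: 13.3
position: [454.6, -92.5, 403.2]
ee_rot: [-0.001, 3.141, -0.001]
wrist_force: [0.6, 0.4, -3.6]
opening: 20.1
finger_force: 98.6
shift [0.011 0.417 0.003] tool y yaw 1.572 tilt 0.08deg
shift [0.011 0.418 0.181] tool y yaw 1.572 tilt 0.08deg
[ 1.189  0.355 -1.231  1.986  0.385  1.065  1.357]
```

```bash
python3 -m inch '[[0,0,0,0.011,0.4175,0,1],[0,0,0,0.011,0.4175,0,1],[0,0,0,0.011,0.4175,0,1],[0,0,0,0.011,0.4175,0,1],[0,0,0,0.011,0.4175,0,1],[0,0,0,0.011,0.4175,0,1],[0,0,0,0.011,0.4175,0,1],[0,0,0,0.011,0.4175,0,1],[0,0,0,0.011,0.4175,0,1],[0,0,0,0.011,0.4175,0,1],[0,0,0,0.011,0.4175,0,1],[0,0,0,0.011,0.4175,0.06,1],[0,0,0,0.011,0.4175,0.06,1]]'
python3 - <<'E'
from h import *
c=cal("wrist");im=capture("wrist")[...,::-1].copy(); 
for p in [(659.439,514.368,60),(635.849,230.181,60),(362.367,252.904,60),(388.674,537.5,60),(511.6,383.8,4)]:
    u=proj(p,c,1); print(u); cv2.circle(im,tuple(int(round(v)) for v in u),3,(0,0,255),1)
cv2.imwrite("pics/w4.png",im); print(get_obs()["q"])
np.savez("w4.npz",K=c["camera_matrix"],T=c["world_to_cam"])
E
```

```text
t: 14.6
position: [443.3, 320.6, 336.5]
ee_rot: [-0.004, -3.137, 0.01]
wrist_force: [-1.3, -2.0, -4.4]
opening: 19.8
finger_force: 99.1
[447.191 385.887]
[200.081 383.513]
[194.723 109.655]
[520.162 153.282]
[345.453 260.203]
[ 0.103  0.586 -1.028  1.857  0.58   1.044  0.404]
```

View pics/w4.png

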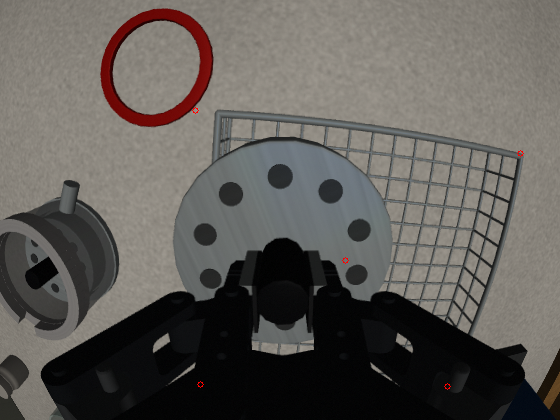

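The basket's near corners show at (217,112) and (520,154). One projected corner (195,110) was off, so I'll correct the basket pose.

Run:
```python
from h import *
z=np.load("w4.npz"); c=dict(camera_matrix=z["K"],world_to_cam=z["T"])
a=onz((217,112),c,60,1)[:2]; b=onz((520,154),c,60,1)[:2]; print(a,b,np.hypot(*(b-a)))
ey=(b-a)/np.hypot(*(b-a)); ex=np.array([ey[1],-ey[0]]); C=(a+b)/2+ex*135; print(C,ex)
for i,j in [(-1,-1),(1,-1),(-1,1),(1,1)]: print(C+64*(i*ex+j*ey))
rel((*(C-64*ex-64*ey),217),1.571); print(get_obs()["position"])
```

```text
[365.084 270.434] [389.351 537.37 ] 268.03635260215356
[511.663 391.68 ] [ 0.996 -0.091]
[442.132 333.737]
[569.606 322.148]
[453.721 461.211]
[581.195 449.622]
shift [0.    0.014 0.12 ] tool y yaw 1.568 tilt 0.47deg turn_z -0.003 (q7 0.40)
[443.184 320.876 336.697]
```

```bash
python3 -m inch '[[0,0,0,0,0,0,1],[0,0,0,0,0,0,1],[0,0,0,0,0,0,1]]'
python3 - <<'E'
from h import *
rel((442.1,333.7,217),1.571)
E
```

```text
t: 14.95
position: [444.2, 324.8, 342.4]
ee_rot: [0.001, 3.139, 0.002]
wrist_force: [0.2, 0.2, -3.1]
opening: 19.5
finger_force: 99.1
shift [0.002 0.009 0.125] tool y yaw 1.570 tilt 0.16deg turn_z -0.001 (q7 0.40)
```

```bash
python3 -m inch '[[0,0,0,0.002,0.009,0.02,1],[0,0,0,0.002,0.009,0.05,1],[0,0,0,0.002,0.009,0.08,1],[0,0,0,0.002,0.009,0.11,1],[0,0,0,0.002,0.009,0.12,1],[0,0,0,0.002,0.009,0.123,1],[0,0,0,0.002,0.009,0.123,1],[0,0,0,0.002,0.009,0.123,0.5],[0,0,0,0.002,0.009,0.123,0.5],[0,0,0,0.002,0.009,0.123,0.5],[0,0,0,0.002,0.009,0.123,0.5],[0,0,0,0.002,0.009,0.05,0.5],[0,0,0,0.002,0.009,0,0],[0,0,0,0.002,0.009,-0.03,0],[0,0,0,0.002,0.009,-0.03,0],[0,0,0,0.002,0.009,-0.03,0]]'
python3 - <<'E'
from h import *
im=capture("top");cv2.imwrite("pics/t5.png",im[...,::-1]); im=im[...,::-1].astype(int)
c=cal("top"); g=im.sum(2)
for p in [(327,170),(318,216),(367,205)]:
    ys,xs=np.where(g[p[1]-14:p[1]+15,p[0]-14:p[0]+15]<110); print(p,onz((xs.mean()+p[0]-14,ys.mean()+p[1]-14),c,55)[:2],len(xs))
rel((452,-231,372),1.571);print(get_obs()["q"])
E
```

```text
t: 16.55
position: [441.9, 333.8, 372.4]
ee_rot: [0.0, 3.138, 0.002]
wrist_force: [0.0, -0.1, -0.9]
opening: 85.2
finger_force: 0.0
(327, 170) [ 610.493 -261.86 ] 56
(318, 216) [ 449.243 -231.762] 50
(367, 205) [ 493.04  -397.478] 162
shift [-0.011 -0.564 -0.001] tool y yaw 1.571 tilt 0.06deg turn_z -0.000 (q7 0.42)
[ 0.105  0.553 -1.06   1.817  0.542  1.097  0.418]
```

```bash
python3 -m inch '[[0,0,0,-0.009,-0.564,0,0],[0,0,0,-0.009,-0.564,0,0],[0,0,0,-0.009,-0.564,0,0],[0,0,0,-0.009,-0.564,0,0],[0,0,0,-0.009,-0.564,0,0],[0,0,0,-0.009,-0.564,0,0],[0,0,0,-0.009,-0.564,0,0],[0,0,0,-0.009,-0.564,0,0],[0,0,0,-0.009,-0.564,0,0],[0,0,0,-0.009,-0.564,0,0],[0,0,0,-0.009,-0.564,0,0],[0,0,0,-0.009,-0.564,0,0],[0,0,0,-0.009,-0.564,0,0],[0,0,0,-0.009,-0.564,0,0],[0,0,0,-0.009,-0.564,0,0],[0,0,0,-0.009,-0.564,0,0],[0,0,0,-0.009,-0.564,0,0]]'
python3 - <<'E'
from h import *
c=cal("wrist"); im=capture("wrist")[...,::-1]; cv2.imwrite("pics/w6.png",im)
for p in [(451,-231,76),(451,-231,30)]:print(proj(p,c,1))
rel((451,-231,212),1.571);print(get_obs()["q"])
im=im.astype(int); m=((im[...,2]-im[...,0]<2)&(im.sum(2)>120)).astype(np.uint8)*255
m=cv2.morphologyEx(m,cv2.MORPH_CLOSE,np.ones((7,7))); n,l,s,_=cv2.connectedComponentsWithStats(m)
for k in range(1,n):
    if s[k,4]>4000:
        cs,_=cv2.findContours((l==k).astype(np.uint8),cv2.RETR_EXTERNAL,cv2.CHAIN_APPROX_NONE); q=max(cs,key=len)[:,0]
        print(s[k],cv2.minEnclosingCircle(np.array([onz(u,c,30,1)[:2] for u in q],np.float32)))
E
```

```text
t: 18.3
position: [450.9, -229.2, 370.8]
ee_rot: [0.004, -3.142, 0.001]
wrist_force: [-0.3, -0.3, -0.3]
opening: 85.4
finger_force: 0.0
[279.476 203.887]
[279.899 191.814]
shift [-0.    -0.002  0.159] tool y yaw 1.573 tilt 0.02deg turn_z 0.002 (q7 1.54)
[ 1.318  0.484 -1.131  1.927  0.506  1.054  1.542]
[ 220  132  118  115 9214] ((450.5735778808594, -232.4890594482422), 58.315216064453125)
[ 204  284   99   71 5040] ((605.6331176757812, -262.28448486328125), 62.80528259277344)
```

Confirmed at (450.6,−232). I'll grasp and lift it.

```bash
python3 -m inch '[[0,0,0,0,0,0.05,0],[0,0,0,0,0,0.1,0],[0,0,0,0,0,0.15,0],[0,0,0,0,0,0.159,0],[0,0,0,0,0,0.159,0],[0,0,0,0,0,0.159,1],[0,0,0,0,0,0.159,1],[0,0,0,0,0,0.159,1],[0,0,0,0,0,0.159,1],[0,0,0,0,0,0.159,1],[0,0,0,0,0,0.159,1],[0,0,0,0,0,0.159,1],[0,0,0,0,0,0.159,1],[0,0,0,0,0,0.1,1],[0,0,0,0,0,0.05,1],[0,0,0,0,0,0,1],[0,0,0,0,0,-0.03,1],[0,0,0,0,0,-0.03,1],[0,0,0,0,0,-0.03,1]]' 100
python3 - <<'E'
from h import *
rel((569.6,322.1,400),1.571); print(get_obs()["q"])
E
```

```text
t: 20.25
position: [450.3, -230.8, 400.9]
ee_rot: [0.001, 3.142, -0.003]
wrist_force: [0.3, 0.7, -3.6]
opening: 19.5
finger_force: 98.7
shift [-0.119  0.553 -0.   ] tool y yaw 1.570 tilt 0.10deg turn_z -0.001 (q7 1.58)
[ 1.354  0.444 -1.164  1.896  0.46   1.104  1.579]
```

```bash
python3 -m inch '[[0,0,0,-0.119,0.553,0,1],[0,0,0,-0.119,0.553,0,1],[0,0,0,-0.119,0.553,0,1],[0,0,0,-0.119,0.553,0,1],[0,0,0,-0.119,0.553,0,1],[0,0,0,-0.119,0.553,0,1],[0,0,0,-0.119,0.553,0,1],[0,0,0,-0.119,0.553,0,1],[0,0,0,-0.119,0.553,0,1],[0,0,0,-0.119,0.553,0,1],[0,0,0,-0.119,0.553,0,1],[0,0,0,-0.119,0.553,0,1],[0,0,0,-0.119,0.553,0,1],[0,0,0,-0.119,0.553,0,1],[0,0,0,-0.119,0.553,0,1],[0,0,0,-0.119,0.553,0,1],[0,0,0,-0.119,0.553,0,1],[0,0,0,-0.119,0.553,0,1]]'
python3 - <<'E'
from h import *
rel((571,321.5,222),1.571); print(get_obs()["q"])
E
```

```text
t: 22.05
position: [569.9, 321.5, 400.8]
ee_rot: [0.002, 3.141, -0.0]
wrist_force: [0.1, 0.4, -2.4]
opening: 19.9
finger_force: 98.9
shift [-0.001  0.     0.179] tool y yaw 1.570 tilt 0.03deg turn_z -0.001 (q7 0.58)
[ 0.096  0.684 -1.     1.53   0.594  1.256  0.58 ]
```

```bash
python3 -m inch '[[0,0,0,-0.001,0,0.05,1],[0,0,0,-0.001,0,0.1,1],[0,0,0,-0.001,0,0.14,1],[0,0,0,-0.001,0,0.17,1],[0,0,0,-0.001,0,0.178,1],[0,0,0,-0.001,0,0.18,1],[0,0,0,-0.001,0,0.18,1],[0,0,0,-0.001,0,0.18,0.5],[0,0,0,-0.001,0,0.18,0.5],[0,0,0,-0.001,0,0.18,0.5],[0,0,0,-0.001,0,0.18,0.5],[0,0,0,-0.001,0,0.11,0.5],[0,0,0,-0.001,0,0.06,0],[0,0,0,-0.001,0,0.03,0],[0,0,0,-0.001,0,0.03,0],[0,0,0,-0.001,0,0.03,0]]'
python3 - <<'E'
from h import *
c=cal("wrist"); im=capture("wrist")[...,::-1]; cv2.imwrite("pics/w7.png",im)
im=capture("top")[...,::-1]; cv2.imwrite("pics/t7.png",im)
rel((611,-262,370),1.571)
E
```

```text
t: 23.65
position: [570.8, 322.9, 372.8]
ee_rot: [-0.0, 3.138, 0.002]
wrist_force: [0.3, -0.1, -0.1]
opening: 85.4
finger_force: 0.0
shift [-0.041 -0.584  0.001] tool y yaw 1.571 tilt 0.09deg turn_z -0.000 (q7 0.56)
```

View pics/w7.png

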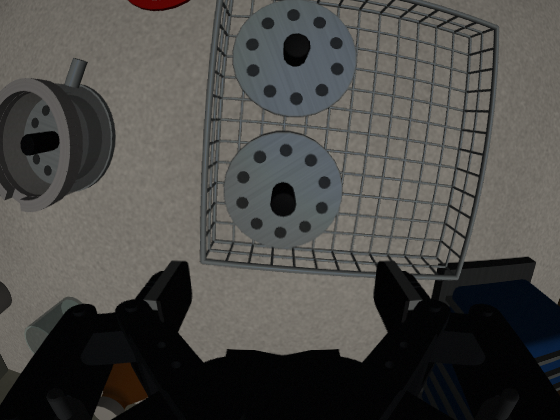

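Both wide cartridges lie flat in the left half of the basket, stems at (296,48) and (284,200), and the right half is free. Next is the last cartridge.

```bash
python3 -m inch '[[0,0,0,-0.041,-0.584,0,0],[0,0,0,-0.041,-0.584,0,0],[0,0,0,-0.041,-0.584,0,0],[0,0,0,-0.041,-0.584,0,0],[0,0,0,-0.041,-0.584,0,0],[0,0,0,-0.041,-0.584,0,0],[0,0,0,-0.041,-0.584,0,0],[0,0,0,-0.041,-0.584,0,0],[0,0,0,-0.041,-0.584,0,0],[0,0,0,-0.041,-0.584,0,0],[0,0,0,-0.041,-0.584,0,0],[0,0,0,-0.041,-0.584,0,0],[0,0,0,-0.041,-0.584,0,0],[0,0,0,-0.041,-0.584,0,0],[0,0,0,-0.041,-0.584,0,0],[0,0,0,-0.041,-0.584,0,0],[0,0,0,-0.041,-0.584,0,0],[0,0,0,-0.041,-0.584,0,0]]'
python3 - <<'E'
from h import *
c=cal("wrist"); im=capture("wrist")[...,::-1]; cv2.imwrite("pics/w8.png",im)
rel((611,-262,212),1.571);print(get_obs()["q"])
im=im.astype(int); m=((im[...,2]-im[...,0]<2)&(im.sum(2)>120)).astype(np.uint8)*255
m=cv2.morphologyEx(m,cv2.MORPH_CLOSE,np.ones((7,7))); n,l,s,_=cv2.connectedComponentsWithStats(m)
for k in range(1,n):
    if s[k,4]>2000:
        cs,_=cv2.findContours((l==k).astype(np.uint8),cv2.RETR_EXTERNAL,cv2.CHAIN_APPROX_NONE); q=max(cs,key=len)[:,0]
        print(s[k],cv2.minEnclosingCircle(np.array([onz(u,c,30,1)[:2] for u in q],np.float32)))
E
```

```text
t: 25.55
position: [611.9, -260.4, 370.8]
ee_rot: [-0.003, 3.142, -0.0]
wrist_force: [0.2, 0.5, 0.0]
opening: 85.0
finger_force: 0.0
shift [ 0.001 -0.001  0.159] tool y yaw 1.572 tilt 0.02deg turn_z 0.001 (q7 1.48)
[ 0.991  0.731 -0.98   1.529  0.631  1.224  1.482]
[ 220  131  118  116 9240] ((611.0904541015625, -263.6211242675781), 58.41640853881836)
```

```bash
python3 -m inch '[[0,0,0,0,-0.001,0.05,0],[0,0,0,0,-0.001,0.1,0],[0,0,0,0,-0.001,0.15,0],[0,0,0,0,-0.001,0.159,0],[0,0,0,0,-0.001,0.159,0],[0,0,0,0,-0.001,0.159,1],[0,0,0,0,-0.001,0.159,1],[0,0,0,0,-0.001,0.159,1],[0,0,0,0,-0.001,0.159,1],[0,0,0,0,-0.001,0.159,1],[0,0,0,0,-0.001,0.159,1],[0,0,0,0,-0.001,0.159,1],[0,0,0,0,-0.001,0.159,1],[0,0,0,0,-0.001,0.1,1],[0,0,0,0,-0.001,0.05,1],[0,0,0,0,-0.001,0,1],[0,0,0,0,-0.001,-0.05,1],[0,0,0,0,-0.001,-0.05,1],[0,0,0,0,-0.001,-0.05,1]]' 100
python3 - <<'E'
from h import *
rel((517,457,420),1.571)
E
```

```text
t: 27.5
position: [612.0, -262.2, 422.8]
ee_rot: [-0.0, 3.139, -0.003]
wrist_force: [-0.8, 1.0, -3.7]
opening: 20.1
finger_force: 98.4
shift [0.095 0.719 0.001] tool y yaw 1.571 tilt 0.21deg turn_z -0.000 (q7 1.51)
```

```bash
python3 -m inch '[[0,0,0,0.095,0.719,0,1],[0,0,0,0.095,0.719,0,1],[0,0,0,0.095,0.719,0,1],[0,0,0,0.095,0.719,0,1],[0,0,0,0.095,0.719,0,1],[0,0,0,0.095,0.719,0,1],[0,0,0,0.095,0.719,0,1],[0,0,0,0.095,0.719,0,1],[0,0,0,0.095,0.719,0,1],[0,0,0,0.095,0.719,0,1],[0,0,0,0.095,0.719,0,1],[0,0,0,0.095,0.719,0,1],[0,0,0,0.095,0.719,0,1],[0,0,0,0.095,0.719,0,1],[0,0,0,0.095,0.719,0,1],[0,0,0,0.095,0.719,0,1],[0,0,0,0.095,0.719,0,1],[0,0,0,0.095,0.719,0,1],[0,0,0,0.095,0.719,0,1],[0,0,0,0.095,0.719,0,1]]'
python3 - <<'E'
from h import *
rel((517,457,222),1.571)
E
```

```text
t: 29.5
position: [517.5, 455.0, 420.4]
ee_rot: [0.003, 3.142, -0.001]
wrist_force: [0.1, 0.3, -3.5]
opening: 20.0
finger_force: 98.8
shift [0.001 0.002 0.198] tool y yaw 1.569 tilt 0.05deg turn_z -0.002 (q7 0.40)
```

```bash
python3 -m inch '[[0,0,0,0,0.001,0.05,1],[0,0,0,0,0.001,0.1,1],[0,0,0,0,0.001,0.15,1],[0,0,0,0,0.001,0.18,1],[0,0,0,0,0.001,0.195,1],[0,0,0,0,0.001,0.199,1],[0,0,0,0,0.001,0.199,1],[0,0,0,0,0.001,0.199,0.5],[0,0,0,0,0.001,0.199,0.5],[0,0,0,0,0.001,0.199,0.5],[0,0,0,0,0.001,0.199,0.5],[0,0,0,0,0.001,0.14,0.5],[0,0,0,0,0.001,0.08,0],[0,0,0,0,0.001,0.03,0],[0,0,0,0,0.001,0.03,0],[0,0,0,0,0.001,0.03,0]]'
python3 - <<'E'
from h import *
cv2.imwrite("pics/w9.png",capture("wrist")[...,::-1])
im=capture("top")[...,::-1]; cv2.imwrite("pics/t9.png",im); c=cal("top"); im=im.astype(int)
g=im.sum(2); ys,xs=np.where(g[175:240,335:400]<110)
P=np.array([onz(q,c,66)[:2] for q in np.stack([xs+335,ys+175],1)]).astype(np.float32); print("bar",cv2.minAreaRect(P),P.mean(0))
rel((492,-310,400),1.571);print(get_obs()["q"])
a=cv2.resize(cv2.imread("pics/w9.png"),None,fx=.7,fy=.7); b=cv2.resize(im.astype(np.uint8),None,fx=.7,fy=.7)
cv2.imwrite("pics/both9.png",np.hstack([a,b]))
E
```

```text
t: 31.1
position: [516.7, 458.8, 395.6]
ee_rot: [-0.0, 3.136, 0.008]
wrist_force: [0.1, 0.9, -0.4]
opening: 85.6
finger_force: 0.0
bar ((491.74334716796875, -395.0272521972656), (77.73704528808594, 22.869474411010742), 49.00518035888672) [ 491.703 -394.984]
shift [ 0.025 -0.767 -0.009] tool y yaw 1.571 tilt 0.05deg turn_z -0.000 (q7 0.38)
[-0.171  0.747 -0.968  1.44   0.624  1.28   0.379]
```

View pics/both9.png

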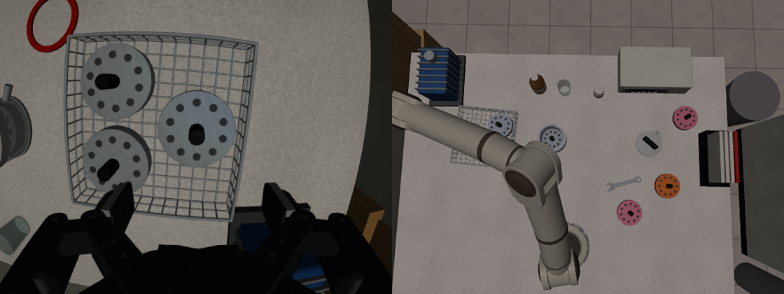

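All three wide cartridges are in the basket, and the lid still lies at top (367,205). Now for the lid: I'll go above it and align with the bar.

```bash
python3 -m inch '[[0,0,0,0.025,-0.855,0.026,0],[0,0,0,0.025,-0.855,0.026,0],[0,0,0,0.025,-0.855,0.026,0],[0,0,1,0.025,-0.855,0.026,0],[0,0,1,0.025,-0.855,0.026,0],[0,0,1,0.025,-0.855,0.026,0],[0,0,1,0.025,-0.855,0.026,0],[0,0,1,0.025,-0.855,0.026,0],[0,0,1,0.025,-0.855,0.026,0],[0,0,1,0.025,-0.855,0.026,0],[0,0,1,0.025,-0.855,0.026,0],[0,0,2.286,0.025,-0.855,0.026,0],[0,0,2.286,0.025,-0.855,0.026,0],[0,0,2.286,0.025,-0.855,0.026,0],[0,0,2.286,0.025,-0.855,0.026,0],[0,0,2.286,0.025,-0.855,0.026,0],[0,0,2.286,0.025,-0.855,0.026,0],[0,0,2.286,0.025,-0.855,0.026,0],[0,0,2.286,0.025,-0.855,0.026,0],[0,0,2.286,0.025,-0.855,0.026,0]]'
python3 - <<'E'
from h import *
rel((492,-397,370),-0.7156);print(get_obs()["q"])
E
```

```text
t: 33.2
position: [490.4, -398.1, 361.7]
ee_rot: [-2.859, -1.291, 0.004]
wrist_force: [-0.4, 0.6, -0.3]
opening: 85.6
finger_force: 0.0
shift [ 0.002  0.    -0.008] tool y yaw -0.722 tilt 0.28deg turn_z -0.007 (q7 -0.27)
[ 0.957  0.514 -0.435  1.637  0.241  1.048 -0.272]
```

```bash
python3 -m inch '[[0,0,0,0,0,0,0],[0,0,0,0,0,0,0]]'
python3 - <<'E'
from h import *
c=cal("wrist"); im=capture("wrist")[...,::-1].copy()
for p in [(492,-397,66),(492,-397,24),(492+61*np.cos(-.7156),-397+61*np.sin(-.7156),24)]:
    u=proj(p,c,1); print(u)
g=im.astype(int).sum(2); m=(g<90).astype(np.uint8); 
n,l,s,ce=cv2.connectedComponentsWithStats(m[:300]); 
for k in range(1,n):
    if s[k,4]>400: print(s[k],ce[k])
cv2.imwrite("pics/w10.png",im);np.savez("w10.npz",K=c["camera_matrix"],T=c["world_to_cam"])
E
```

```text
t: 33.4
position: [491.2, -397.2, 363.0]
ee_rot: [-2.854, -1.306, 0.003]
wrist_force: [0.4, 0.6, 0.6]
opening: 85.2
finger_force: 0.0
[284.776 202.569]
[284.643 191.535]
[346.672 191.949]
[ 431    0  129  180 9230] [511.405  76.711]
[ 279  153   21   93 1911] [288.857 198.916]
[423 201  18  71 490] [429.955 234.445]
[470 233  36  33 703] [487.479 248.817]
[ 37 253  60  47 876] [ 72.881 273.309]
[ 135  262   57   38 1468] [168.639 283.93 ]
[ 374  262   57   38 1475] [396.115 283.932]
```

View pics/w10.png

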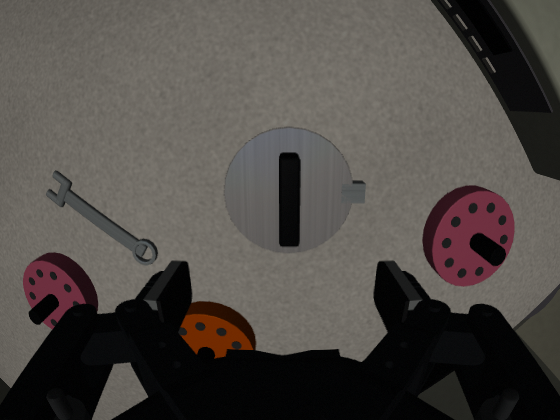

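The lid is at (289,190) in the wrist view, with the disc spanning 224–353 by 127–253. The bar spans rows 153–246 and is aligned with the tool, and the key is at (359,191).

Run:
```python
from h import *
z=np.load("w10.npz"); c=dict(camera_matrix=z["K"],world_to_cam=z["T"])
im=cv2.imread("pics/w10.png")
P=[onz(u,c,24,1)[:2] for u in [(288.5,126.5),(288.5,253.5),(223.5,190),(353.5,190)]]
print(P,np.mean(P,0),np.hypot(*(P[0]-P[1])),np.hypot(*(P[2]-P[3])))
m=(im.astype(int).sum(2)<90).astype(np.uint8)[150:250,270:305]; ys,xs=np.where(m)
Q=np.array([onz(u,c,66,1)[:2] for u in np.stack([xs+270,ys+150],1)],np.float32); print(cv2.minAreaRect(Q))
C=np.mean(P,0); rel((*C,205),-0.7156)
```

```text
[array([ 535.77 , -351.859]), array([ 452.325, -449.103]), array([ 447.784, -356.467]), array([ 544.51 , -439.941])] [ 495.097 -399.343] 128.13771651106504 127.76476202765872
((495.912841796875, -398.1790771484375), (80.73908996582031, 17.255273818969727), 48.954254150390625)
shift [0.001 0.004 0.158] tool y yaw -0.713 tilt 0.13deg turn_z 0.003 (q7 -0.27)
```

```bash
python3 -m inch '[[0,0,0.003,0.0015,0.004,0.05,0],[0,0,0.003,0.0015,0.004,0.1,0],[0,0,0.003,0.0015,0.004,0.15,0],[0,0,0.003,0.0015,0.004,0.158,0],[0,0,0.003,0.0015,0.004,0.158,0],[0,0,0.003,0.0015,0.004,0.158,1],[0,0,0.003,0.0015,0.004,0.158,1],[0,0,0.003,0.0015,0.004,0.158,1],[0,0,0.003,0.0015,0.004,0.158,1],[0,0,0.003,0.0015,0.004,0.158,1],[0,0,0.003,0.0015,0.004,0.158,1],[0,0,0.003,0.0015,0.004,0.158,1],[0,0,0.003,0.0015,0.004,0.158,1]]' 100
python3 -m inch '[[0,0,0,0,0,-0.05,1],[0,0,0,0,0,-0.1,1],[0,0,0,0,0,-0.15,1],[0,0,0,0,0,-0.17,1],[0,0,0,0,0,-0.17,1],[0,0,0,0,0,-0.17,1]]'
python3 - <<'E'
from h import *
rel((507.8,68.2,370),np.radians(-53.5));print(get_obs()["q"])
E
```

```text
t: 34.75
position: [496.2, -399.4, 208.2]
ee_rot: [2.859, 1.299, 0.001]
wrist_force: [-1.9, 0.1, 7.2]
opening: 16.7
finger_force: 99.1
t: 35.35
position: [495.0, -398.7, 375.3]
ee_rot: [-2.859, -1.298, 0.002]
wrist_force: [-0.4, -0.3, -4.5]
opening: 16.6
finger_force: 99.3
shift [ 0.36  -0.297  0.006] tool y yaw -0.718 tilt 0.12deg turn_z 0.216 (q7 -0.27)
[ 0.958  0.507 -0.443  1.616  0.239  1.074 -0.269]
```

```bash
python3 -m inch '[[0,0,0,0.36,-0.297,0,1],[0,0,0,0.36,-0.297,0,1],[0,0,0,0.36,-0.297,0,1],[0,0,0.216,0.36,-0.297,0,1],[0,0,0.216,0.36,-0.297,0,1],[0,0,0.216,0.36,-0.297,0,1],[0,0,0.216,0.36,-0.297,0,1],[0,0,0.216,0.36,-0.297,0,1],[0,0,0.216,0.36,-0.297,0,1],[0,0,0.216,0.36,-0.297,0,1],[0,0,0.216,0.36,-0.297,0,1],[0,0,0.216,0.36,-0.297,0,1],[0,0,0.216,0.36,-0.297,0.01,1],[0,0,0.216,0.36,-0.297,0.01,1],[0,0,0.216,0.36,-0.297,0.01,1]]'
python3 - <<'E'
from h import *
rel((507.8,68.2,320),np.radians(-53.5));print(get_obs()["q"])
c=cal("wrist"); im=capture("wrist")[...,::-1].copy(); cv2.imwrite("pics/w11.png",im);np.savez("w11.npz",K=c["camera_matrix"],T=c["world_to_cam"])
E
```

```text
t: 36.85
position: [508.6, 66.2, 365.7]
ee_rot: [-2.984, -0.98, 0.003]
wrist_force: [0.3, 0.5, -4.3]
opening: 16.5
finger_force: 99.3
shift [ 0.001 -0.002  0.046] tool y yaw -0.936 tilt 0.12deg turn_z -0.002 (q7 -1.32)
[ 0.327  0.328 -0.604  1.925  0.225  0.958 -1.32 ]
```

View pics/w11.png

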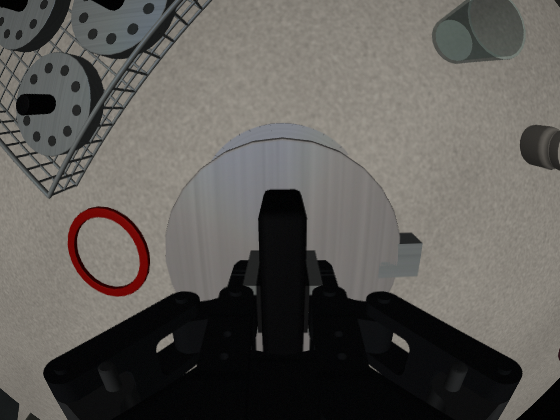

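The lid is held level and centred left-right, disc 167–401, with the key at (410,257). I'll check its offset along the bar.

Run:
```python
from h import *
z=np.load("w11.npz"); c=dict(camera_matrix=z["K"],world_to_cam=z["T"])
o=get_obs();A=R.from_rotvec(o["ee_rot"]).as_matrix()
for u in [(283,138),(166.5,240),(400.5,240)]:
    print(A.T@(onz(u,c,o["position"][2]-206.5+24,1)-o["position"]))
rel((507.8,68.2,320),np.radians(-53.5))
```

```text
[ 61.311  -0.249 182.448]
[ 10.522 -61.032 182.524]
[ 10.382  60.98  182.458]
shift [ 0.    -0.002  0.046] tool y yaw -0.936 tilt 0.06deg turn_z -0.002 (q7 -1.32)
```

```bash
python3 -m inch '[[0,0,0,0,0,0.03,1],[0,0,0,0,0,0.05,1],[0,0,0,0,0,0.055,1],[0,0,0,0,0,0.057,1],[0,0,0,0,0,0.057,1],[0,0,0,0,0,0.057,1]]'
python3 - <<'E'
from h import *
rel((507.8,68.2,300),np.radians(-53.5))
E
```

```text
t: 37.5
position: [509.5, 67.7, 310.8]
ee_rot: [2.983, 0.983, 0.003]
wrist_force: [0.2, 0.3, -4.3]
opening: 16.6
finger_force: 99.2
shift [-0.001 -0.002  0.011] tool y yaw -0.934 tilt 0.12deg turn_z -0.000 (q7 -1.38)
```

```bash
python3 -m inch '[[0,0,0,0,-0.001,0.004,1],[0,0,0,0,-0.001,0.008,1],[0,0,0,0,-0.001,0.01,1],[0,0,0,0,-0.001,0.012,1],[0,0,0,0,-0.001,0.013,1],[0,0,0,0,-0.001,0.013,1]]'
```

```text
t: 38.1
position: [508.2, 68.3, 296.5]
ee_rot: [-2.983, -0.983, 0.001]
wrist_force: [-0.5, -0.5, -4.0]
opening: 16.7
finger_force: 99.2
```

```bash
python3 -m inch '[[0,0,0,0,0,0.001,1],[0,0,0,0,0,0.002,1],[0,0,0,0,0,0.003,1],[0,0,0,0,0,0.004,1],[0,0,0,0,0,0.004,1],[0,0,0,0,0,0.004,1]]'
```

```text
t: 38.7
position: [508.3, 68.5, 293.1]
ee_rot: [2.983, 0.984, 0.0]
wrist_force: [-2.5, 0.0, 3.2]
opening: 16.6
finger_force: 100.2
```

Contact: about 7 N with the lid at 85 mm, so the key is on the rim. I'll hold, then turn toward the notch.

```bash
python3 -m inch '[[0,0,0,0,0,0.0005,1],[0,0,0,0,0,0.0005,1],[0,0,0,0,0,0.0005,1],[0,0,0,0,0,0.0005,1],[0,0,-0.08,0,0,0.0005,1],[0,0,-0.16,0,0,0.0005,1],[0,0,-0.24,0,0,0.0005,1],[0,0,-0.32,0,0,0.0005,1],[0,0,-0.4,0,0,0.0005,1],[0,0,-0.45,0,0,0.0005,1],[0,0,-0.489,0,0,0.0005,1],[0,0,-0.489,0,0,0.001,1],[0,0,-0.489,0,0,0.002,1],[0,0,-0.489,0,0,0.002,1]]'
python3 - <<'E'
from h import *
rel((508.3,68.5,290),np.radians(-25.5))
E
```

```text
t: 40.1
position: [508.8, 67.3, 292.0]
ee_rot: [2.656, 1.673, -0.0]
wrist_force: [-6.1, -3.4, 12.1]
opening: 16.6
finger_force: 101.7
shift [ 0.001 -0.001  0.002] tool y yaw -0.446 tilt 0.16deg turn_z -0.001 (q7 -0.97)
```

Run:
```python
from h import *
o=get_obs(); Tc=cal("wrist")
def M(p,r): m=np.eye(4); m[:3,:3]=R.from_rotvec(r).as_matrix(); m[:3,3]=p; return m
X=Tc["world_to_cam"]@M(o["position"],o["ee_rot"])
z=np.load("w1.npz")
c1=dict(camera_matrix=z["K"],world_to_cam=z["T"])
c3=dict(camera_matrix=Tc["camera_matrix"],world_to_cam=X@np.linalg.inv(M([508.0,67.6,370.5],[0.001,3.141,-0.001])))
for n,c,f in (("w1",c1,"pics/w1.png"),("w3",c3,"pics/w3.png")):
    im=cv2.imread(f).astype(np.float32)
    for r in (58,61,64):
        a=np.arange(-52,2,2.); u=np.array([proj((508+r*np.cos(t),68.3+r*np.sin(t),92),c,1) for t in np.radians(a)],np.float32)
        v=cv2.remap(im,u[:,0][None],u[:,1][None],cv2.INTER_LINEAR)[0]
        print(n,r,[f"{int(t)}:{int(s.sum())}/{int(s[2]-s[0])}" for t,s in zip(a,v)])
```

```text
w1 58 ['-52:336/1', '-50:335/2', '-48:335/2', '-46:334/2', '-44:333/3', '-42:333/3', '-40:333/2', '-38:331/3', '-36:334/3', '-34:332/3', '-32:332/4', '-30:335/4', '-28:332/3', '-26:334/4', '-24:332/4', '-22:333/4', '-20:331/4', '-18:332/5', '-16:87/1', '-14:145/2', '-12:325/4', '-10:326/4', '-8:327/4', '-6:325/4', '-4:325/4', '-2:324/4', '0:325/4']
w1 61 ['-52:328/2', '-50:330/2', '-48:327/3', '-46:328/2', '-44:327/3', '-42:327/4', '-40:327/3', '-38:327/4', '-36:328/4', '-34:328/3', '-32:327/4', '-30:327/4', '-28:326/5', '-26:325/4', '-24:325/4', '-22:323/4', '-20:326/4', '-18:323/4', '-16:109/2', '-14:126/2', '-12:325/5', '-10:327/6', '-8:325/5', '-6:326/5', '-4:326/5', '-2:323/5', '0:324/5']
w1 64 ['-52:327/3', '-50:328/3', '-48:328/4', '-46:325/4', '-44:325/4', '-42:325/4', '-40:326/4', '-38:328/5', '-36:354/9', '-34:357/9', '-32:375/11', '-30:363/10', '-28:368/11', '-26:358/11', '-24:359/12', '-22:357/11', '-20:362/12', '-18:365/11', '-16:342/11', '-14:97/2', '-12:324/6', '-10:325/6', '-8:322/5', '-6:318/6', '-4:322/6', '-2:323/6', '0:324/5']
w3 58 ['-52:306/5', '-50:306/5', '-48
[... 334 characters left out ...]
 '-50:296/5', '-48:297/5', '-46:293/5', '-44:296/5', '-42:297/5', '-40:297/4', '-38:304/5', '-36:326/7', '-34:325/8', '-32:339/9', '-30:343/8', '-28:333/9', '-26:332/9', '-24:345/10', '-22:370/11', '-20:381/12', '-18:359/11', '-16:354/10', '-14:291/5', '-12:301/4', '-10:304/6', '-8:304/5', '-6:303/5', '-4:303/4', '-2:304/5', '0:303/4']
w3 64 ['-52:295/5', '-50:298/5', '-48:299/5', '-46:296/5', '-44:296/5', '-42:297/5', '-40:297/5', '-38:320/7', '-36:346/11', '-34:364/12', '-32:372/12', '-30:360/12', '-28:369/12', '-26:348/11', '-24:361/12', '-22:365/12', '-20:370/12', '-18:361/12', '-16:349/11', '-14:303/5', '-12:300/5', '-10:302/5', '-8:301/5', '-6:302/5', '-4:300/6', '-2:301/6', '0:302/6']
```

```bash
python3 -m inch '[[0,0,0,-0.0008,-0.0005,0.0,1],[0,0,0.02,-0.0008,-0.0005,0.001,1],[0,0,0.04,-0.0008,-0.0005,0.001,1],[0,0,0.06,-0.0008,-0.0005,0.001,1]]';  python3 -m inch '[[0,0,-0.03,0,0,0,1],[0,0,-0.06,0,0,0,1],[0,0,-0.06,0,0,0,1]]'; python3 -m inch '[[0,0,-0.03,0,0,0,1],[0,0,-0.06,0,0,0,1],[0,0,-0.06,0,0,0,1]]'; python3 -m inch '[[0,0,-0.03,0,0,0,1],[0,0,-0.06,0,0,0,1],[0,0,-0.06,0,0,0,1]]'
```

```text
t: 40.5
position: [509.5, 68.8, 292.0]
ee_rot: [2.704, 1.595, 0.01]
wrist_force: [-0.9, 1.6, 10.0]
opening: 17.0
finger_force: 101.5
t: 40.8
position: [508.4, 67.3, 291.7]
ee_rot: [2.654, 1.674, 0.002]
wrist_force: [-5.8, -3.4, 14.7]
opening: 16.3
finger_force: 102.2
t: 41.1
position: [507.7, 67.5, 289.7]
ee_rot: [2.605, 1.755, 0.001]
wrist_force: [0.6, 0.2, -3.9]
opening: 16.3
finger_force: 99.5
t: 41.4
position: [507.3, 66.5, 289.1]
ee_rot: [2.551, 1.833, -0.004]
wrist_force: [-0.8, -3.6, -2.7]
opening: 16.6
finger_force: 99.8
```

```bash
python3 -m inch '[[0,0,0.03,0,0,0,1],[0,0,0.05,0,0,0,1],[0,0,0.05,0,0,0.001,1],[0,0,0.05,0,0,0.002,1],[0,0,0.05,0,0,0.003,1],[0,0,0.05,0,0,0.004,1],[0,0,0.05,0,0,0.004,1]]'
```

```text
t: 42.1
position: [507.4, 67.9, 285.5]
ee_rot: [-2.596, -1.768, 0.0]
wrist_force: [-0.7, -0.5, -3.6]
opening: 16.4
finger_force: 99.5
```

The key is in the notch. Now I'll seat the lid.

```bash
python3 -m inch '[[0,0,0,0,0,0.001,1],[0,0,0,0,0,0.002,1],[0,0,0,0,0,0.003,1],[0,0,0,0,0,0.003,1],[0,0,0,0,0,0.003,1]]'; python3 -c "
from h import *
rel((508,68.2,284),np.radians(-25))"
```

```text
t: 42.6
position: [507.5, 68.1, 284.1]
ee_rot: [2.595, 1.768, -0.001]
wrist_force: [-6.0, -1.5, 11.9]
opening: 16.4
finger_force: 101.8
shift [0. 0. 0.] tool y yaw -0.375 tilt 0.07deg turn_z 0.061 (q7 -0.92)
```

```bash
python3 -m inch '[[0,0,0,0,0,-0.001,1],[0,0,0,0,0,-0.001,1],[0,0,0,0,0,-0.001,0],[0,0,0,0,0,-0.001,0],[0,0,0,0,0,-0.001,0],[0,0,0,0,0,-0.001,0],[0,0,0,0,0,-0.04,0],[0,0,0,0,0,-0.09,0],[0,0,0,0,0,-0.14,0],[0,0,0,0,0,-0.14,0],[0,0,0,0,0,-0.14,0],[0,0,0,0,0,-0.14,0]]'
python3 - <<'E'
from h import *
c=cal("wrist"); a=capture("wrist")[...,::-1]; np.savez("w12.npz",K=c["camera_matrix"],T=c["world_to_cam"])
b=capture("scene")[...,::-1]
cv2.imwrite("pics/w12.png",a); cv2.imwrite("pics/s12.png",b)
x=cv2.resize(a[90:330,170:450],(400,343)); y=cv2.resize(b[120:220,280:400],(400,333))
y=cv2.copyMakeBorder(y,0,10,0,0,cv2.BORDER_CONSTANT); cv2.imwrite("pics/c12.png",np.hstack([x,y]))
E
```

```text
t: 43.8
position: [507.0, 67.5, 421.7]
ee_rot: [-2.596, -1.768, 0.003]
wrist_force: [0.3, -0.1, -0.3]
opening: 85.3
finger_force: 0.0
```

View pics/c12.png

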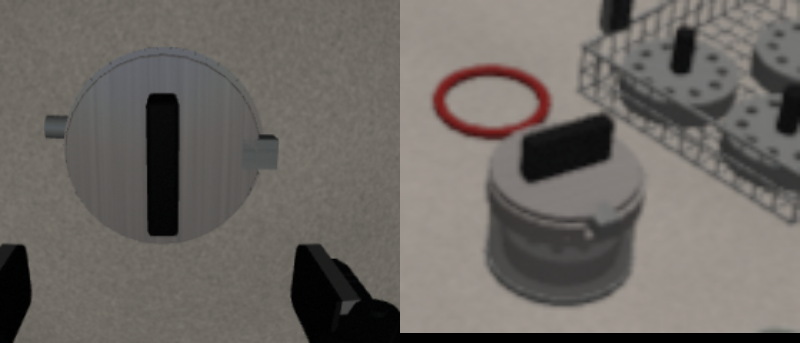

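The lid sits flat with its key in the rim gap, at crop (262,152) and scene crop (605,212), and the cartridges are in the basket. I'll run one numeric check of the lid's height and hand the job in.

Run:
```python
from h import *
z=np.load("w12.npz"); c=dict(camera_matrix=z["K"],world_to_cam=z["T"])
f=lambda u,v,h:onz((170+u*.7,90+v*.7,)[:2],c,h,1)[:2]
for h in (100,109):
    P=[f(65,146,h),f(261,146,h)]; print(h,np.hypot(*(P[0]-P[1])),np.mean(P,0))
print(finish_job())
```

```text
100 127.66225665994627 [509.126  71.176]
109 123.70973933852899 [509.862  73.105]
the job is handed in; nothing more can be done
None
```

The job is handed in, with no verdict returned: by my measurements the 103 mm cartridge (picked by measured diameter and the only one tried in the pot) stands on the pot's floor, the three wide ones are in the basket, and the lid is seated flat with its key in the notch.

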